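# Refit a washed filter cassette and hold the sprung dust-chamber lid open

## Robot

A 7-joint arm with a two-finger parallel gripper is mounted at the origin on the work surface. World frame = base frame: x ahead of the robot, y to its left, z up, the work surface at z = 0. Lengths are in m, angles in rad, forces in N, time in s.
With the tool pointing down it reaches from about 0.4 to 0.9 m from the base axis. Payload 5.5 kg.
Tool frame: the origin (TCP) lies midway between the tips of the shut fingers; the grasp point (between the pads) lies 19 mm behind it (manip.grip_depth is the distance from the TCP to the grasp point, in m); z points along the fingers, x is the direction in which the jaws open and shut, and the axes are right-handed (so a half turn about z gives the same grasp; the last joint's range is limited). The gripper opens to 92 mm and grips with 3 to 60 N. Pads are 19 mm wide; open, the fingers measure 130 mm over their backs; the gripper's body (75 mm by 190 mm) begins 47 mm behind the grasp point.
Start: joints at [-0.911, 0.501, -0.427, 1.55, 0.221, 1.138, -0.21], TCP at [0.251, 0.6, 0.227] pointing down, gripper open.
Joint ranges: [-2.88, 2.88], [-0.31, 2.03], [-1.54, 1.56], [0.2, 2.42], [-1.41, 4.55], [0.19, 2.02], [-2.57, 2.57]. Speed limits (rad/s): [2.57, 2.57, 3.14, 3.14, 3.14, 3.14, 3.14].

## Interface

Orientations are given as a unit quaternion [x, y, z, w].
In Python, from bench import manip, effector, viewer gives the robot as it stands. Calls block until the motion is done:
- manip.move_pose(position, orientation): joint-space move of the TCP to a pose.
- manip.servo_line(position, ori=None, vel=0.15): straight line of the TCP; ori=None keeps the orientation; vel is the mean speed in m/s.
- manip.movej(angles): joint-space move.
- effector.open_jaws() and effector.close(f_grip=None): open the fingers fully, or close them until they stop; f_grip is the grip in N (None keeps the last).
- manip.sleep(seconds).
- manip.solve_ik(position, orientation): joint angles nearest the present ones, or None.
- viewer.get_image(name): name is "side" or "top"; returns the picture (384x512x3 uint8, red, green, blue); there is no depth.
- viewer.get_calibration(name): a dict with "vfov" (degrees; the focal length in pixels is half the picture's height over the tangent of half this angle, whatever the lens; pixels are square), "cx", "cy" (the principal point, pixels), "eye" and "attitude" of the camera in the world. Camera axes: x right, y down, z forward; pixel columns grow to the right and rows downward; lengths in m; the calibration is good to about 2 mm. A picture is of the moment at which its call begins. get_calibration takes no time and is no camera call.
A pose or a line that the arm cannot do raises manip.PlanningError and nothing moves.
- manip.hand_in(): hands the job in, once; it reports no verdict.
Readings, each from a call of its own:
- manip.current_clock(): time.
- manip.current_q(): joint angles.
- manip.current_joint_velocities(): joint speeds.
- manip.current_tau(): joint torques, N m.
- manip.current_tool_pos(): TCP position.
- manip.current_tcp_rot(): TCP orientation.
- manip.current_force(): force on the tool from outside, world axes, zero at the start.
- manip.current_wrist_torque(): the same for the moment, N m.
- manip.current_finger_gap(): finger opening in m.
Only numpy, scipy, OpenCV 4.12 (cv2) and the standard library are available. Lean on these libraries where they do the work, as an engineer would, in place of code of your own. Each camera call takes 0.05 s, during which the arm holds its last target.

## Task

Take the washed filter cassette with the orange pull tab out of its drying stand, slide it into the slot of the grey filter housing until it is fully home with its flange flush on the housing, and let go of it. Then lift the spring-closed blue lid of the dust chamber beside the slot by its yellow handle to about 50 degrees, so that a colleague can check the seal inside, and finish while holding it there: the lid shuts if you let go. Leave the blue-tabbed spare cassette in its stand and everything else on the bench where it is.

Things in the scene. Friction and masses are not known exactly. Their poses are not given: they have to be found in the camera images.
- cassette: Filter cassette to fit: upright white slab with an orange pull tab. Origin at the centre of its underside, z up, x through its thickness, y along its width; a half turn about z makes no difference. Slab 12 (x) x 80 (y) x 65 high; on it a flange 24 x 96 x 5 thick (z 65 to 70), and on that the orange pull tab 12 (x) x 46 (y), z 70 to 106. 60 to 120 g. Starts upright in one of the two drying stands, its foot 6 mm above the table.
- cassette_flange (a point): Centre of the flange's underside, 65 mm above the cassette's origin, axes as the cassette's. It meets the slot mouth when the cassette is home.
- spare: Spare cassette of the same shape and size with a blue pull tab and black filter, upright in the other drying stand; not to be moved. Origin and axes as for the cassette.
- stand_a: Fixed drying stand that holds the orange-tabbed cassette: base plate 90 x 110 x 6, four thin upright walls to 46 mm above the table, around a pocket 18 (x) x 88 (y). Origin at the centre of its underside, z up. It stands to the right or the left of the housing.
- stand_b: Fixed drying stand, the same, that holds the spare cassette, on the other side of the housing.
- housing: Fixed grey filter housing 180 (x) x 280 (y) x 90 high, origin at the centre of its underside, z up, its front (-x) towards the robot. Slot block on its -y side, open dust chamber under the lid on its +y side; a black hose stub sticks out 50 mm at the back.
- slot_mouth (a point): Centre of the slot's mouth in the housing's top face, 90 mm above the table, axes as the housing's: z up, slot 15 mm wide along x, 83 mm long along y, 75 mm deep straight down, with 3 mm chamfers. The flange of a fully inserted cassette rests on the top face around it.
- lid_hinge (a point): Middle of the lid's hinge line, at the back edge of the housing's top, 90.5 mm above the table, 90 mm behind the housing's origin and 60 mm to its +y side. The hinge runs along y; this point turns with the lid (axes equal the housing's when shut).
- lid_handle (a point): Middle of the yellow round handle bar on the lid: 12 mm thick, 90 mm between its two posts' centres, parallel to the hinge (y), its centre 38 mm above the lid's upper face; with the lid shut it lies 155 mm in front of the hinge line (towards -x of the housing) and 45 mm above it. Turns with the lid. The lid is blue, 178 (x) x 155 (y) x 7 mm; its front edge is 23 mm in front of the bar.
- lid (a joint): Opening angle of the lid in rad: 0 shut, growing as its front edge rises about the hinge, stop at 1.6. About 220 g and a spring pull it shut; about 2 N at the handle holds it. 50 degrees is 0.873.
- screwdriver: Yellow screwdriver lying in front of the housing, a bystander.
- brush: Black cleaning brush lying on the pink mat at the right, a bystander.
- disc: Black ring-shaped filter cover, 76 across and 12 high, lying at the left, a bystander.
- cup: Clear cup 80 high and 76 across, standing at the left, a bystander.
- bottle: White bottle 170 high and 64 across, standing at the back on the right, a bystander.
There are look-alikes about, which are no part of the job. Leave any pink or purple look-alike of the cassette alone.

How it is judged:
By the outcome, as a careful person would: the job done as asked, in the order asked, and still so for the second after the job is handed in, while the arm keeps its last pose, push and grip.
It also fails if it takes over 61 s, if anything falls off the work surface, if the arm or the gripper's body presses on something with over 40 N, if the wrist force passes 120 N, or if a joint passes its speed limit or range.

## Working session

There is one attempt and no reset: what is moved stays moved. The work goes in short steps, each a Python script; the robot and the scene stay as the last script left them, time stands still between calls to the robot, and variables do not carry over. Pictures are saved under pics/ and viewed, and the job is handed in when it is done.

```bash
ls; mkdir -p pics; python3 - <<'E'
from bench import manip, effector, viewer
import cv2
for n in("side","top"):
    im=viewer.get_image(n); cv2.imwrite(f"pics/{n}0.png",im[:,:,::-1]); print(n,viewer.get_calibration(n))
print(manip.current_clock(),manip.current_tool_pos(),manip.current_tcp_rot(),manip.grip_depth)
E
```

```text
pics
side {'vfov': 52.471735783674475, 'cx': 260.8251120529154, 'cy': 188.53592125861863, 'eye': array([ 0.30658722, -1.02989809,  1.13930296]), 'attitude': array([ 0.91801128, -0.10949538,  0.0365731 , -0.37937905])}
top {'vfov': 44.22990089450259, 'cx': 263.9760116805571, 'cy': 187.82656836614288, 'eye': array([ 0.22470929, -0.02772671,  1.58917454]), 'attitude': array([-0.69520881,  0.71167926, -0.0704797 ,  0.07231842])}
0.1 [0.25099749 0.59889061 0.22575708] [ 8.32596730e-01  5.53878937e-01 -7.66663055e-04  4.68770578e-04] 0.0188
```

View pics/side0.png

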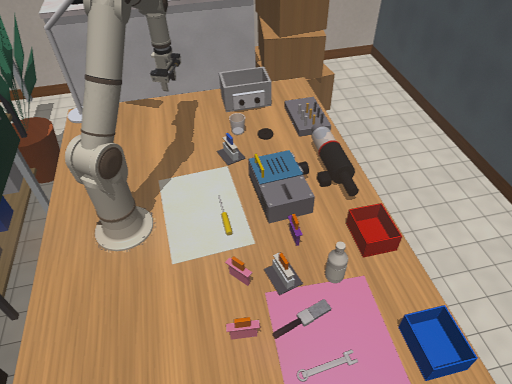

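View pics/top0.png

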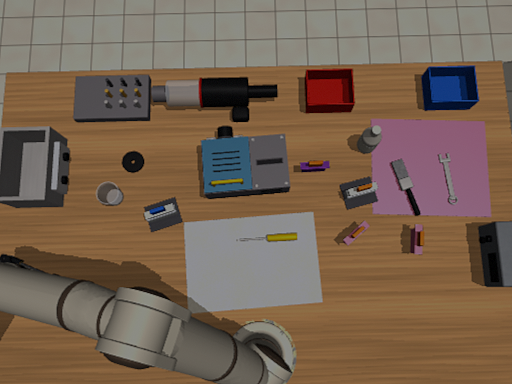

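The top view has +x up and +y left. The orange cassette sits in the stand near (360,190), and the purple look-alike is near (315,166). The slot is near (269,161) and the yellow handle near (227,182). I'll zoom in and measure next.

```bash
cat > h.py <<'E'
import numpy as np, cv2
from scipy.spatial.transform import Rotation as R
from bench import manip, effector, viewer
def cam(n):
    c=viewer.get_calibration(n); f=192/np.tan(np.radians(c['vfov'])/2)
    return f,c['cx'],c['cy'],np.array(c['eye']),R.from_quat(c['attitude']).as_matrix()
def ray(n,u,v):
    f,cx,cy,e,A=cam(n); d=A@np.array([(u-cx)/f,(v-cy)/f,1]); return e,d/np.linalg.norm(d)
def plane(n,uv,z):
    e,d=ray(n,*uv); return e+d*(z-e[2])/d[2]
def proj(n,p):
    f,cx,cy,e,A=cam(n); q=A.T@(np.asarray(p)-e); return np.array([f*q[0]/q[2]+cx,f*q[1]/q[2]+cy])
def tri(a,b):
    e1,d1=ray('top',*a);e2,d2=ray('side',*b)
    s=np.linalg.lstsq(np.c_[d1,-d2],e2-e1,rcond=None)[0]; p,q=e1+s[0]*d1,e2+s[1]*d2
    return (p+q)/2,np.linalg.norm(p-q)
def blobs(im,lo,hi,minA=15):
    m=cv2.inRange(cv2.cvtColor(im,cv2.COLOR_RGB2HSV),lo,hi)
    n,l,s,c=cv2.connectedComponentsWithStats(m)
    return m,[(i,s[i],c[i]) for i in range(1,n) if s[i][4]>=minA],l
E
python3 - <<'E'
from h import *
a=cv2.imread('pics/top0.png');b=cv2.imread('pics/side0.png')
def crop(im,x,y,w,h,k,n): cv2.imwrite(n,cv2.resize(im[y:y+h,x:x+w],None,fx=k,fy=k,interpolation=cv2.INTER_CUBIC))
crop(a,190,115,200,105,4,'pics/topc.png')
crop(b,220,140,130,160,3.7,'pics/sidec.png')
print(R.from_quat(viewer.get_calibration('top')['attitude']).as_matrix())
for n,im in(('top',a),('side',b)):
    for nm,lo,hi in(('orange',(5,150,120),(17,255,255)),('yellow',(20,150,100),(32,255,255))):
        m,bl,l=blobs(im[:,:,::-1].copy(),lo,hi)
        for i,s,c in bl:
            ys,xs=np.where(l==i); r=cv2.minAreaRect(np.c_[xs,ys].astype(np.float32))
            print(n,nm,s,c.round(1),np.round(r[1],1),round(r[2],1))
E
```

```text
[[-2.29095191e-02 -9.79337421e-01  2.00931257e-01]
 [-9.99725343e-01  2.34346491e-02  2.34916006e-04]
 [-4.93881555e-03 -2.00870688e-01 -9.79605316e-01]]
top orange [429  65  23   1  23] [440.  65.] [22.  0.] 180.0
top orange [457  64  17   1  17] [465.  64.] [16.  0.] 180.0
top orange [306  69  17   1  17] [314.  69.] [16.  0.] 180.0
top orange [334  68  19   1  19] [343.  68.] [18.  0.] 180.0
top orange [353  88   2  14  15] [353.9  94.1] [13.  1.] 90.0
top orange [  2 124  14   3  16] [  7.7 125.8] [13.2  2. ] 8.7
top orange [310 160  14   4  45] [316.5 161.7] [ 3. 13.] 90.0
top orange [359 183  13   7  43] [365.  186.1] [ 3.1 13.2] 74.7
top orange [353 226  11  11  41] [358.3 231.2] [ 3.1 12.8] 48.4
top orange [421 231   4  15  57] [422.5 237.6] [14.  3.] 90.0
top yellow [211 179  32   5  92] [226.4 181. ] [ 2.9 31.1] 84.8
top yellow [267 233  30   8 184] [282.1 236.8] [ 6.3 29.1] 86.6
side orange [ 47 124   6  11  31] [ 49.5 128.5] [ 3.4 10.7] 14.0
side orange [382 204  13  20  20] [388.  213.5] [22.5  0.7] 58.0
side orange [292 214   7  16  45] [295.5 219.8] [15.5  4.1] 74.1
side orange [279 252  10  12  47] [283.3 257.9] [12.5  3.6] 56.3
side orange [232 256  13  10  51] [237.5 260.5] [13.3  3.6] 33.7
side orange [234 317  17  11 139] [241.7 321.8] [ 9.1 16.2] 82.9
side yellow [254 154  10  24  66] [259.  164.1] [24.3  4.6] 66.8
side yellow [222 212  10  23 121] [226.4 223.4] [23.   5.3] 76.0
```

View pics/topc.png

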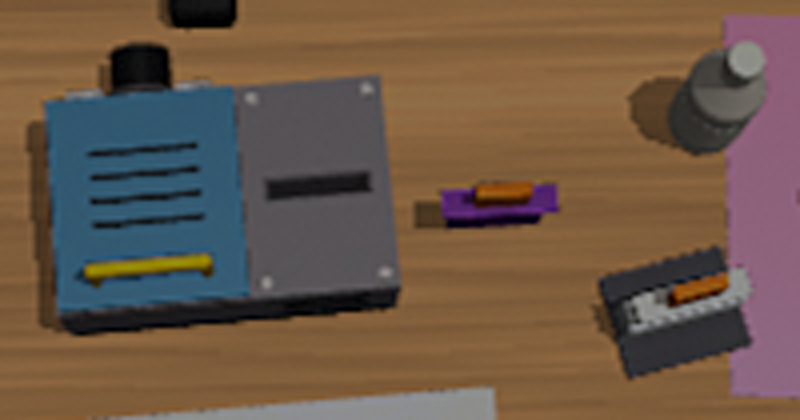

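View pics/sidec.png

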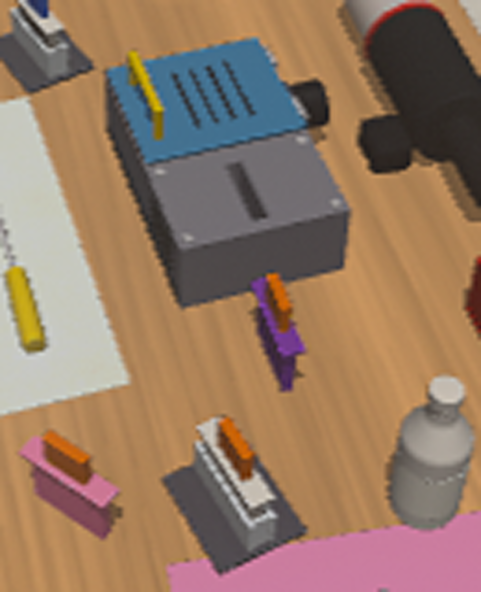

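```bash
cat > m.py <<'E'
from h import *
a=cv2.imread('pics/top0.png');b=cv2.imread('pics/side0.png')
def dark(im,x0,y0,x1,y1,t):
    g=cv2.cvtColor(im,cv2.COLOR_BGR2GRAY)[y0:y1,x0:x1].astype(float)
    bg=np.median(g); w=np.clip((bg-g)/(bg-g.min()),0,1); w[w<t]=0
    yy,xx=np.mgrid[y0:y1,x0:x1]; c=np.array([(w*xx).sum(),(w*yy).sum()])/w.sum()
    d=np.c_[(xx-c[0]).ravel(),(yy-c[1]).ravel()]; C=(d*w.ravel()[:,None]).T@d/w.sum()
    ev,V=np.linalg.eigh(C); return c,V[:,1],np.sqrt(ev*12),w.sum()
for n,im,box in(('top',a,(252,154,286,169)),('side',b,(278,180,296,203))):
    c,v,s,_=dark(im,*box,.25); print(n,'slot px',c,v,s)
    p=plane(n,c,.09); q=plane(n,c+v*s[1]/2,.09)-plane(n,c-v*s[1]/2,.09)
    print('  slot xyz',p.round(4),'len',np.linalg.norm(q),'yaw',np.degrees(np.arctan2(-q[0],q[1])))
    globals()['s_'+n]=c
print('tri slot',tri(s_top,s_side))
# housing corners
for px,z in (((285,134.5),.09),((289.5,187.5),.09),((201.75,140),.0975),((205,192.5),.0975),((249,137),.09)): print(px,plane('top',px,z).round(4))
# yellow handle
for n,im in(('top',a),('side',b)):
    m,bl,l=blobs(im[:,:,::-1].copy(),(20,120,80),(34,255,255))
    for i,s,c in bl: 
        ys,xs=np.where(l==i); (vx,vy,_,_)=cv2.fitLine(np.c_[xs,ys].astype(np.float32),cv2.DIST_L2,0,.01,.01).ravel()
        print(n,'yel',s,c,(vx,vy)); 
E
python3 m.py
python3 - <<'E'
import cv2
a=cv2.imread('pics/top0.png');b=cv2.imread('pics/side0.png')
x=cv2.resize(a[172:214,334:384],None,fx=12,fy=12,interpolation=cv2.INTER_NEAREST);cv2.imwrite('pics/z1.png',x)
x=cv2.resize(b[245:295,260:305],None,fx=11,fy=11,interpolation=cv2.INTER_NEAREST);cv2.imwrite('pics/z2.png',x)
E
```

```text
top slot px [269.14106541 161.07120701] [-0.99629279  0.08602714] [ 4.90344295 25.99147574]
  slot xyz [ 0.6213 -0.0463  0.09  ] len 0.08519512277950415 yaw 3.708263002025504
side slot px [286.88339503 192.2525119 ] [0.48815317 0.87275797] [ 4.42212135 19.69752456]
  slot xyz [ 0.6192 -0.0546  0.09  ] len 0.09608986962480995 yaw -173.8814144703837
tri slot (array([ 0.62266286, -0.04641268,  0.08138558]), np.float64(0.0017366061925033073))
(285, 134.5) [ 0.711  -0.1012  0.09  ]
(289.5, 187.5) [ 0.5313 -0.11    0.09  ]
(201.75, 140) [0.6963 0.1738 0.0975]
(205, 192.5) [0.5199 0.1627 0.0975]
(249, 137) [0.7052 0.0183 0.09  ]
top yel [211 179  32   6 103] [226.59223301 181.03883495] (np.float32(0.9962347), np.float32(-0.08669737))
top yel [267 233  30   8 195] [281.95897436 236.83589744] (np.float32(0.9983395), np.float32(-0.05760508))
side yel [254 154  10  24  79] [259.16455696 164.02531646] (np.float32(0.36871347), np.float32(0.9295431))
side yel [222 212  10  23 134] [226.41791045 223.35820896] (np.float32(0.25771418), np.float32(0.9662212))
```

View pics/z1.png

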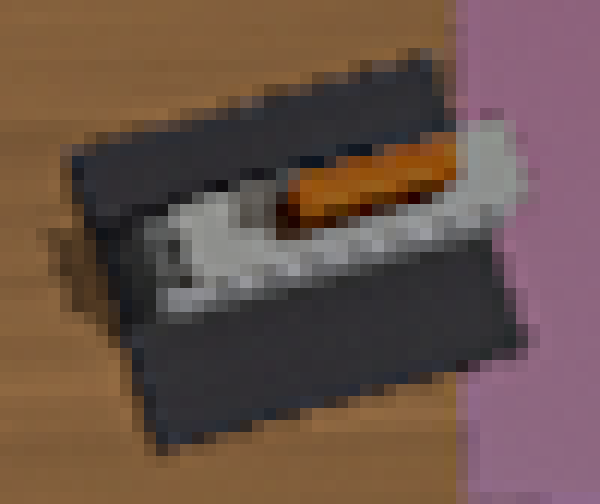

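View pics/z2.png

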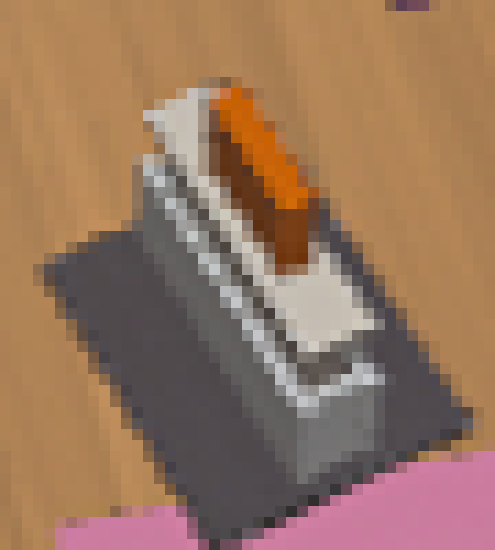

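```bash
cat > m2.py <<'E'
from h import *
a=cv2.imread('pics/top0.png');b=cv2.imread('pics/side0.png')
# tab top faces (bright orange)
hb=cv2.cvtColor(b,cv2.COLOR_BGR2HSV);ha=cv2.cvtColor(a,cv2.COLOR_BGR2HSV)
print('V side',hb[252:270,278:291,2]); print('V top', ha[182:192,356:374,2])
def blob(h,box,vmin):
    x0,y0,x1,y1=box; s=h[y0:y1,x0:x1]; m=((s[...,0]>=4)&(s[...,0]<=20)&(s[...,1]>130)&(s[...,2]>=vmin))
    ys,xs=np.where(m); P=np.c_[xs+x0,ys+y0].astype(np.float32); return P
ct=blob(ha,(350,178,376,195),150); cs=blob(hb,(274,248,296,274),190)
for n,P in(('top',ct),('side',cs)):
    r=cv2.minAreaRect(P); l=cv2.fitLine(P,cv2.DIST_L2,0,.01,.01).ravel(); c=P.mean(0)
    d=plane(n,c+10*l[:2],.112)-plane(n,c-10*l[:2],.112)
    print(n,len(P),c,r,'plane',plane(n,c,.112).round(4),'yaw',np.degrees(np.arctan2(-d[0],d[1])))
print('tri',tri(ct.mean(0),cs.mean(0)))
# stand base corners (top view, z=6mm)
off=np.array([334,172])
for q in((75,155),(430,55),(525,345),(160,450)): print('stand',plane('top',np.array(q)/12-.5+off,.006).round(4))
off=np.array([260,245])
for q in((45,268),(205,545),(470,420)): print('stand side',plane('side',np.array(q)/11-.5+off,.006).round(4))
# handle
T=tri((226.59,181.04),(259.16,164.03)); print('handle',T)
for n,c,v in(('top',(226.59,181.04),(.9962,-.0867)),('side',(259.16,164.03),(.3687,.9295))):
    c=np.array(c);v=np.array(v); d=plane(n,c+10*v,.1355)-plane(n,c-10*v,.1355); print(n,'handle plane',plane(n,c,.1355),'yaw',np.degrees(np.arctan2(-d[0],d[1])))
E
python3 m2.py
python3 - <<'E'
import cv2
a=cv2.imread('pics/top0.png');b=cv2.imread('pics/side0.png')
x=cv2.resize(b[170:220,265:320],None,fx=10,fy=10,interpolation=cv2.INTER_NEAREST);cv2.imwrite('pics/z3.png',x)
E
```

```text
V side [[155 146 127 165 177 171 168 166 169 178 182 182 178]
 [176 191 201 200 163 161 169 166 167 177 181 181 180]
 [153 182 202 199 201 181 168 166 164 173 180 181 181]
 [165 120 182 203 199 189 173 167 165 169 178 181 181]
 [166 112 160 197 201 200 162 159 165 166 177 181 181]
 [146  98  85 179 203 200 202 178 164 163 171 180 180]
 [167 115  94 101 184 204 200 188 170 162 168 179 179]
 [167 115  96  96 161 197 201 199 163 159 164 176 179]
 [166 113  96  97  86 179 203 200 203 149 147 172 179]
 [205 167 115  98  97 112 186 205 201 157 152 169 179]
 [184 205 140  94  98  96 161 199 204 205 159 158 179]
 [140 191 167 113  97  97  88 181 209 174 108 106 164]
 [ 82 179 206 168 114  97  97 107 117 118  98  76 154]
 [108 109 183 205 140  93  97 117 120 118  97  78 105]
 [143  83 140 192 167 113  94 117 121 118 108  85  76]
 [147 106  77 178 205 168 113 113 118 114 156 122  76]
 [185 170 105 113 185 204 138 110 115 111 151 195 133]
 [138 198 138  82 161 199 165 125 144 154 186 202 158]]
V top [[ 49  50  48  50  51  52  51  51  53  51  52  54  53  53  47  61 118 146]
 [ 49  51  50  51  54
[... 888 characters left out ...]
7.7691955566406), (11.648704528808594, 1.941450834274292), 56.3099365234375) plane [ 0.5226 -0.3502  0.112 ] yaw -166.67174043276364
tri (array([ 0.52419263, -0.34425261,  0.10296643]), np.float64(0.0006546765792296864))
stand [ 0.5551 -0.2869  0.006 ]
stand [ 0.5819 -0.39    0.006 ]
stand [ 0.4972 -0.4112  0.006 ]
stand [ 0.4696 -0.3062  0.006 ]
stand side [ 0.4675 -0.3073  0.006 ]
stand side [ 0.4909 -0.411   0.006 ]
stand side [ 0.5789 -0.3897  0.006 ]
handle (array([0.54851042, 0.09095282, 0.12242008]), np.float64(0.0037431825525922756))
top handle plane [0.54752281 0.08990212 0.1355    ] yaw -176.27760886343282
side handle plane [0.54350071 0.07612106 0.1355    ] yaw -178.34897025412147
```

View pics/z3.png

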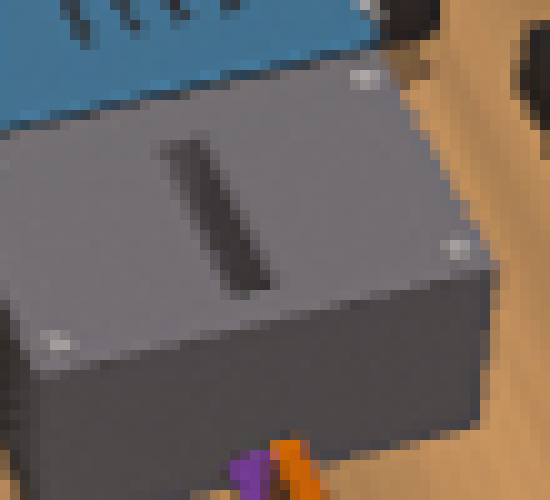

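```bash
python3 - <<'E'
from h import *
print('slot side',plane('side',(286.4,190.5),.09),plane('side',(286,191.2),.09),'top',plane('top',(269.2,161.3),.09))
print(tri((269.14,161.1),(286.4,190.5)))
print('tab top',plane('top',(365,186.1),.112),plane('side',(283.37,257.8),.112),tri((365,186.1),(283.37,257.8)))
# expected px for cassette at stand centre
S=np.array([.5245,-.3486,0]);c,s=np.cos(np.radians(14.6)),np.sin(np.radians(14.6));M=np.array([[c,-s,0],[s,c,0],[0,0,1]])
for n in('top','side'):
    print(n,[proj(n,S+M@np.array([x,y,.112])).round(1) for x,y in((0,0),(0,.023),(0,-.023))])
    print(n,'flange',[proj(n,S+M@np.array([x,y,.076])).round(1) for x,y in((-.012,.048),(.012,.048),(.012,-.048),(-.012,-.048))])
for yaw in(0,14.6,14.6+180,3.5,183.5):
  for p in((.524,-.348,.25),(.524,-.348,.085),(.621,-.048,.25),(.621,-.048,.1),(.547,.085,.2),(.547,.085,.12),(.637,.09,.24)):
    q=(R.from_euler('z',yaw,degrees=True)*R.from_quat([1,0,0,0])).as_quat()
    r=manip.solve_ik(np.array(p),q); print(yaw,p,None if r is None else np.round(r,2))
E
```

```text
slot side [ 0.61995833 -0.0452743   0.09      ] [ 0.61748816 -0.0484636   0.09      ] top [ 0.62050308 -0.04651183  0.09      ]
(array([ 0.62023045, -0.046294  ,  0.09122036]), np.float64(0.0012212421337485279))
tab top [ 0.52561037 -0.34972347  0.112     ] [ 0.52264126 -0.35013547  0.112     ] (array([ 0.52419826, -0.34972436,  0.11165472]), np.float64(0.002905317651863012))
top [array([364.7, 186.4]), array([357.8, 188.4]), array([371.5, 184.5])]
top flange [array([349.6, 196.1]), array([347.3, 189.2]), array([375.2, 181.3]), array([377.6, 188.2])]
side [array([283.8, 257.3]), array([280.2, 252. ]), array([287.5, 262.7])]
side flange [array([273. , 254.4]), array([279.4, 251.5]), array([294.5, 273.5]), array([287.9, 276.7])]
0 (0.524, -0.348, 0.25) [ 0.13  0.45  0.57  1.61 -0.26  1.16  0.76]
0 (0.524, -0.348, 0.085) [ 0.18  0.64  0.5   1.74 -0.39  0.86  0.85]
0 (0.621, -0.048, 0.25) [-0.06  0.4   0.13  1.61 -0.05  1.13  0.08]
0 (0.621, -0.048, 0.1) [-0.05  0.56  0.11  1.73 -0.08  0.85  0.1 ]
0 (0.547, 0.085, 0.2) [-0.2   0.33 -0.01  1.83  0.    0.98 -0.21]
0 (0.547, 0.085, 0.12) [-
[... 1382 characters left out ...]
 (0.547, 0.085, 0.2) [-0.19  0.33 -0.02  1.83  0.01  0.98 -0.15]
3.5 (0.547, 0.085, 0.12) [-0.19  0.43 -0.01  1.9   0.01  0.82 -0.15]
3.5 (0.637, 0.09, 0.24) [-0.11  0.45 -0.1   1.56  0.05  1.14 -0.16]
183.5 (0.524, -0.348, 0.25) [-0.27  0.81  1.36  1.62 -0.81  1.38 -1.9 ]
183.5 (0.524, -0.348, 0.085) [-0.18  0.93  1.13  1.75 -0.94  1.11 -1.82]
183.5 (0.621, -0.048, 0.25) [-0.79  0.8   1.36  1.64 -0.8   1.37 -2.41]
183.5 (0.621, -0.048, 0.1) [-0.77  1.08  1.35  1.76 -1.11  1.29 -2.22]
183.5 (0.547, 0.085, 0.2) [ 0.72  0.7  -1.3   1.81  0.72  1.22  2.4 ]
183.5 (0.547, 0.085, 0.12) [-1.1   0.93  1.35  1.92 -1.    1.19 -2.44]
183.5 (0.637, 0.09, 0.24) [ 0.6   0.82 -1.3   1.54  0.8   1.4   2.44]
```

```bash
cat >> h.py <<'E'
def down(yaw): return (R.from_euler('z',yaw,degrees=True)*R.from_quat([1,0,0,0])).as_quat()
def st(t=''):
    print(t,'t',round(manip.current_clock(),2),'p',np.round(manip.current_tool_pos(),4),'F',np.round(manip.current_force(),1),'gap',round(manip.current_finger_gap(),4))
def snap(tag):
    for n in('side','top'): cv2.imwrite(f'pics/{n}_{tag}.png',viewer.get_image(n)[:,:,::-1])
def crop(n,tag,x,y,w,h,k): cv2.imwrite(f'pics/{n}_{tag}_c.png',cv2.resize(cv2.imread(f'pics/{n}_{tag}.png')[y:y+h,x:x+w],None,fx=k,fy=k,interpolation=cv2.INTER_CUBIC))
E
python3 - <<'E'
from h import *
q=down(14.3)
manip.servo_line(np.array([.251,.6,.3]),vel=.15)
manip.move_pose(np.array([.5245,-.3495,.20]),q); st('hover')
print(R.from_quat(manip.current_tcp_rot()).as_euler('zyx',degrees=True))
manip.servo_line(np.array([.5245,-.3495,.125]),ori=q,vel=.1); st()
snap('g'); crop('side','g',220,200,130,100,6);crop('top','g',310,140,100,75,8)
E
```

```text
hover t 4.2 p [ 0.5252 -0.3485  0.1999] F [ 0.3 -0.8  0.8] gap 0.0919
[-1.43932968e+01  1.12778412e-02 -1.79972834e+02]
 t 5.1 p [ 0.5249 -0.3499  0.1256] F [0.2 0.1 0.3] gap 0.0919
```

View pics/side_g_c.png

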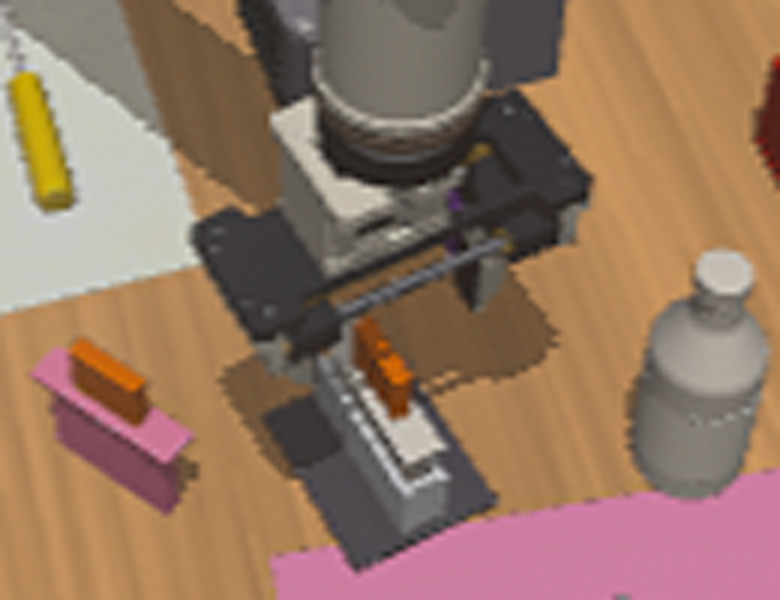

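View pics/top_g_c.png

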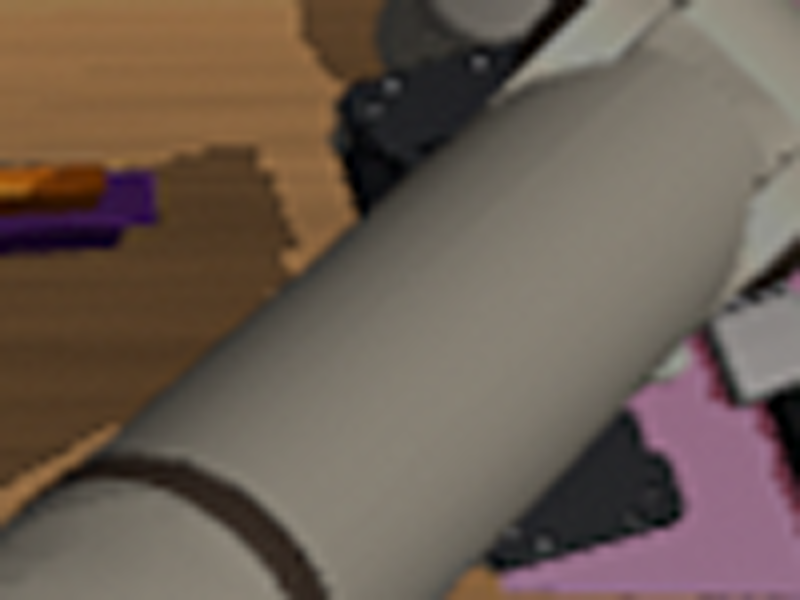

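The jaws straddle the orange tab (side view near (284,262)) and the line-up looks right. The bottle and the pink look-alike are clear, so I'll descend and grip.

```bash
python3 - <<'E'
from h import *
q=down(14.3)
manip.servo_line(np.array([.5242,-.3495,.083]),ori=q,vel=.08); st()
effector.close(f_grip=40); st('closed')
manip.servo_line(np.array([.5242,-.3495,.11]),ori=q,vel=.06); st('lift')
manip.servo_line(np.array([.5242,-.3495,.235]),ori=q,vel=.15); st('lift')
snap('l'); crop('side','l',220,170,130,110,6)
E
```

```text
t 5.88 p [ 0.524  -0.3496  0.0827] F [0.8 0.1 0.2] gap 0.0917
closed t 7.08 p [ 0.5241 -0.3495  0.0829] F [-0.8  0.9 -0.7] gap 0.0121
lift t 7.68 p [ 0.5244 -0.3494  0.1103] F [ 0.6 -0.5 -1.5] gap 0.0116
lift t 8.67 p [ 0.5236 -0.3489  0.2339] F [-1.  -0.2 -1.6] gap 0.0118
```

View pics/side_l_c.png

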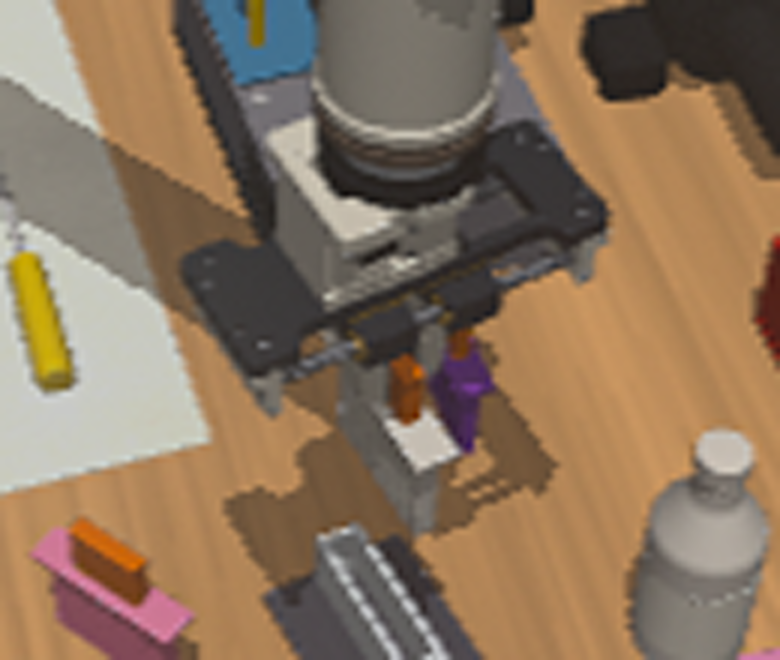

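```bash
python3 - <<'E'
from h import *
q=down(3.5)
manip.move_pose(np.array([.6205,-.0465,.235]),q); st('over')
manip.servo_line(np.array([.6205,-.0465,.182]),ori=q,vel=.1); manip.sleep(.3);st('hover')
snap('o'); crop('side','o',230,120,110,110,6);crop('top','o',190,90,160,120,5)
E
```

```text
over t 9.97 p [ 0.6202 -0.0487  0.235 ] F [ 0.1 -0.4 -1.2] gap 0.0118
hover t 10.96 p [ 0.6209 -0.0465  0.1827] F [-0.3  0.4 -1.4] gap 0.0118
```

View pics/side_o_c.png

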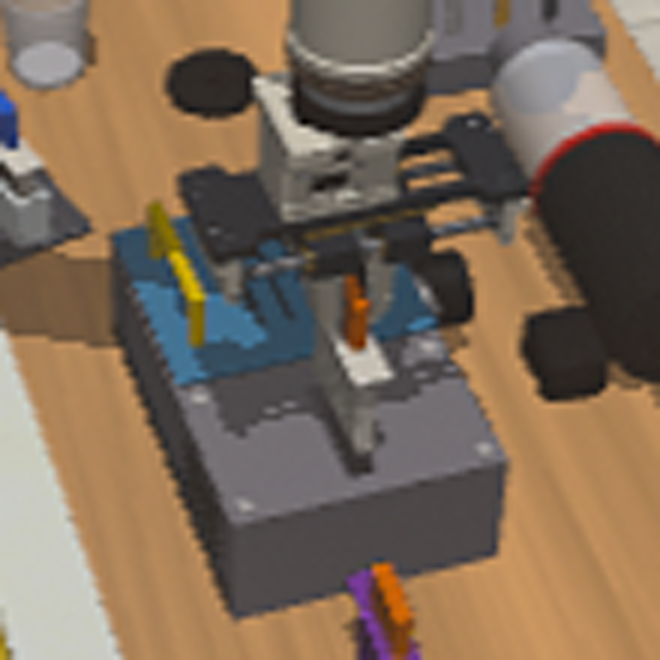

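View pics/top_o_c.png

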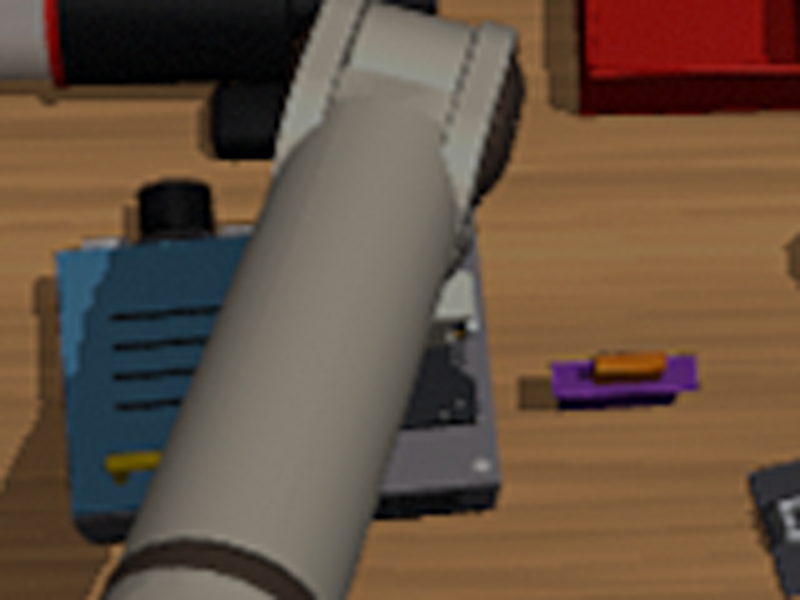

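```bash
python3 - <<'E'
from h import *
T=np.array([.6209,-.0465,.1827]);M=R.from_euler('z',3.5,degrees=True).as_matrix()
k=lambda p:((proj('side',p)-[230,120]+.5)*6).round(0)
for nm,z,hx,hy in(('tabtop',.029,.006,.023),('tabbot',-.007,.006,.023),('flange',-.007,.012,.048),('foot',-.077,.006,.04)):
    print(nm,[k(T+M@np.array([x,-hy,z])) for x in(-hx,hx)])
S=np.array([.6205,-.0465,.09])
print('slot',[k(S+M@np.array([x,y,0])) for x,y in((-.0075,-.0415),(.0075,-.0415))])
im=cv2.imread('pics/side_o.png'); cv2.imwrite('pics/z4.png',cv2.resize(im[160:202,275:305],None,fx=14,fy=14,interpolation=cv2.INTER_NEAREST))
for nm,z,hx,hy in(('tabtop',.029,.006,.023),('tabbot',-.007,.006,.023),('flange',-.007,.012,.048),('foot',-.077,.006,.04)):
    print(nm,[((proj('side',T+M@np.array([x,-hy,z]))-[275,160]+.5)*14).round() for x in(-hx,hx)])
print('slot',[((proj('side',S+M@np.array([x,y,0]))-[275,160]+.5)*14).round() for x,y in((-.0075,-.0415),(.0075,-.0415))])
E
```

```text
tabtop [array([353., 310.]), array([373., 306.])]
tabbot [array([351., 355.]), array([370., 350.])]
flange [array([356., 385.]), array([394., 376.])]
foot [array([357., 456.]), array([375., 451.])]
slot [array([354., 476.]), array([377., 470.])]
tabtop [array([194., 164.]), array([240., 154.])]
tabbot [array([190., 268.]), array([234., 258.])]
flange [array([200., 338.]), array([290., 318.])]
foot [array([202., 503.]), array([245., 493.])]
slot [array([195., 550.]), array([249., 537.])]
```

View pics/z4.png

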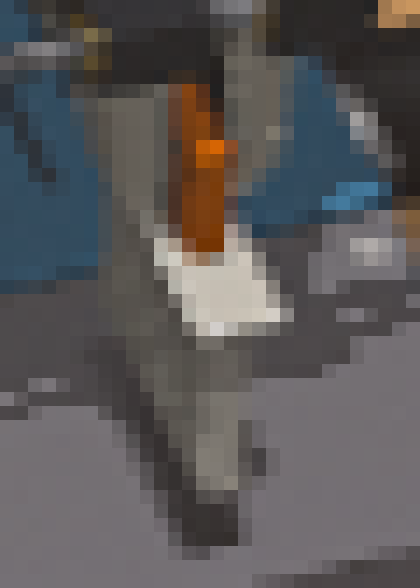

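```bash
python3 - <<'E'
from h import *
q=down(3.5); x,y=.6200,-.0472
manip.servo_line(np.array([x,y,.170]),ori=q,vel=.06); st()
for z in(.163,.157,.150,.143,.136,.128,.120,.113):
    manip.servo_line(np.array([x,y,z]),ori=q,vel=.04); st()
    if np.linalg.norm(manip.current_force())>12: break
snap('i'); crop('side','i',230,120,110,110,6)
E
```

```text
t 11.41 p [ 0.6193 -0.0472  0.1691] F [-0.   0.5 -0.5] gap 0.012
 t 11.73 p [ 0.6197 -0.0472  0.1626] F [-0.4 -0.4 -1.9] gap 0.0119
 t 12.03 p [ 0.6197 -0.0472  0.1566] F [ 0.1 -0.5 -1. ] gap 0.0119
 t 12.36 p [ 0.6196 -0.0472  0.1495] F [-0.5 -0.2 -1.6] gap 0.0118
 t 12.68 p [ 0.6196 -0.0472  0.1425] F [-0.3  0.8 -1.1] gap 0.0116
 t 13.01 p [ 0.6197 -0.0472  0.1355] F [-0.8  1.  -1.3] gap 0.0119
 t 13.36 p [ 0.6197 -0.0472  0.1276] F [ 0.3  0.2 -0. ] gap 0.0116
 t 13.71 p [ 0.6196 -0.0472  0.1196] F [ 1.1  0.3 -2.2] gap 0.0118
 t 14.03 p [ 0.6196 -0.0472  0.1126] F [-0.6  0.5 -1.1] gap 0.0116
```

View pics/side_i_c.png

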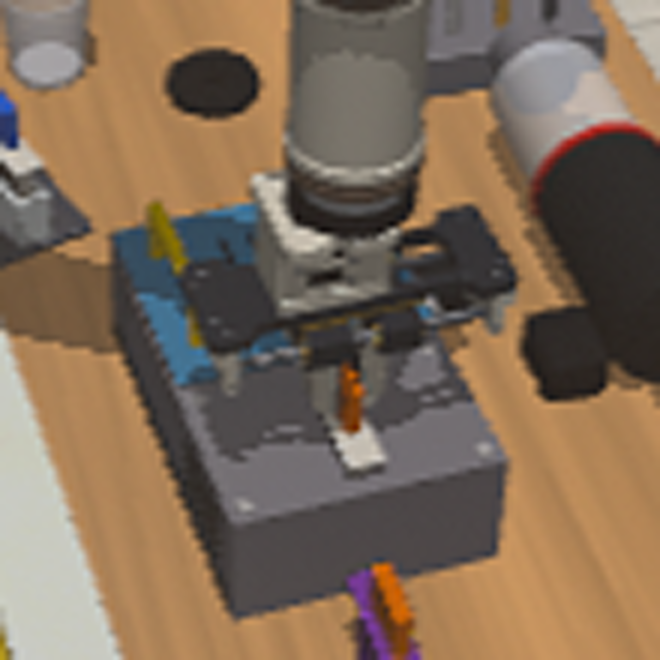

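The cassette is sliding in freely, with the flange about 11 mm above the top face. I'll continue down until it makes contact.

```bash
python3 - <<'E'
from h import *
q=down(3.5); x,y=.6200,-.0472
z=.113
while z>.095:
    z-=.002 if z>.105 else .001
    manip.servo_line(np.array([x,y,z]),ori=q,vel=.03); st(round(z,4))
    if manip.current_force()[2]>12: break
E
```

```text
0.111 t 14.38 p [ 0.6201 -0.0472  0.111 ] F [-0.1  1.  -0.7] gap 0.0117
0.109 t 14.63 p [ 0.6199 -0.0472  0.1089] F [-0.5  0.8 -1.6] gap 0.0116
0.107 t 14.88 p [ 0.6199 -0.0472  0.1068] F [-1.1 -0.  -1.2] gap 0.0116
0.105 t 15.13 p [ 0.6199 -0.0472  0.1048] F [-0.2 -0.3 -0.3] gap 0.0118
0.104 t 15.38 p [ 0.62   -0.0472  0.1039] F [-0.1  1.6 -1. ] gap 0.0118
0.103 t 15.63 p [ 0.62   -0.0472  0.1029] F [ 0.3  0.8 -1.3] gap 0.0119
0.102 t 15.88 p [ 0.62   -0.0472  0.102 ] F [ 0.2  0.4 -0.7] gap 0.0121
0.101 t 16.13 p [ 0.6201 -0.0471  0.1019] F [-2.1  1.7  5.7] gap 0.0115
0.1 t 16.38 p [ 0.62   -0.0472  0.1018] F [-5.8  1.2 12.5] gap 0.012
```

Contact came at TCP z = 0.102, exactly the height predicted for the flange on the top face. I'll release, rise clear and check.

```bash
python3 - <<'E'
from h import *
q=down(3.5)
manip.servo_line(np.array([.62,-.0472,.102]),ori=q,vel=.03)
effector.open_jaws(); st('open')
manip.servo_line(np.array([.62,-.0472,.20]),ori=q,vel=.12)
manip.move_pose(np.array([.48,.09,.26]),down(3.7)); st()
snap('r'); crop('side','r',230,120,110,110,6);crop('top','r',190,110,160,100,5)
E
```

```text
open t 17.95 p [ 0.62   -0.0472  0.102 ] F [ 0.9  0.2 -0.3] gap 0.0913
 t 19.75 p [0.4807 0.0893 0.2599] F [ 0.7 -1.  -0.4] gap 0.0919
```

View pics/side_r_c.png

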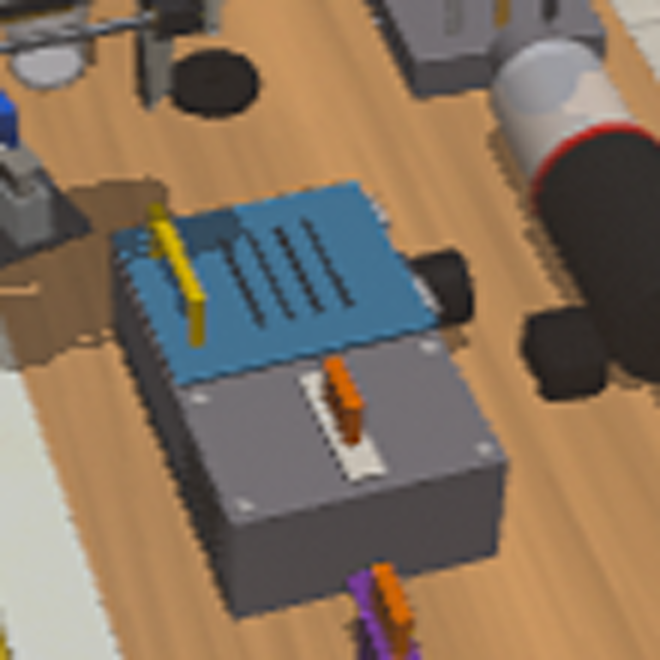

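View pics/top_r_c.png

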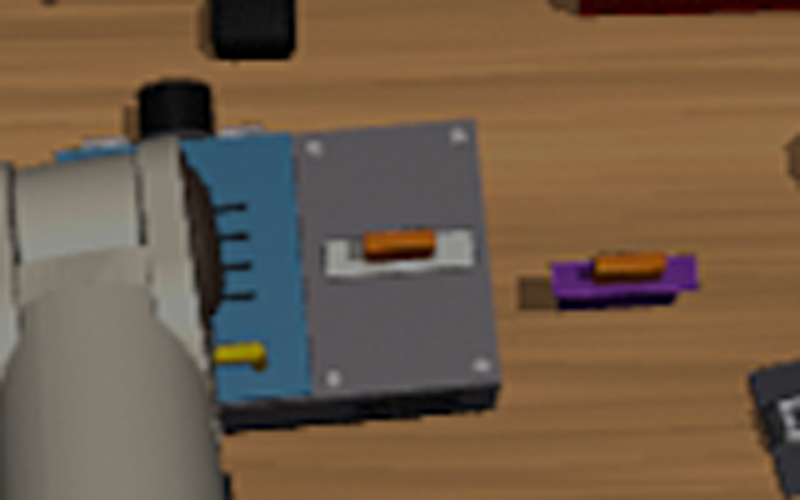

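Side view: the cassette sits in the slot with its flange flat on the top face, around (286,190), and the fingers are clear. The lid is still shut. Next I'll refine the bar position from this view.

```bash
python3 - <<'E'
from h import *
for s in('r',):
    im=cv2.imread('pics/side_r.png'); cv2.imwrite('pics/z5.png',cv2.resize(im[148:182,248:270],None,fx=17,fy=17,interpolation=cv2.INTER_NEAREST))
im=cv2.imread('pics/top0.png'); cv2.imwrite('pics/z6.png',cv2.resize(im[172:194,205:250],None,fx=16,fy=16,interpolation=cv2.INTER_NEAREST))
M=R.from_euler('z',3.6,degrees=True).as_matrix()
for H in(np.array([.6126,.034,0]),np.array([.620,-.047,0])+M@[0,.08,0]):
    h=H+M@np.array([-.065,.06,.1355]); print(h)
    for y in(-.045,.045):
        e=h+M@np.array([0,y,0])
        print(((proj('side',e)-[248,148]+.5)*17).round(),((proj('top',e)-[205,172]+.5)*16).round())
E
```

```text
[0.54396083 0.08980022 0.1355    ]
[244. 368.] [582. 151.]
[132. 121.] [126. 190.]
[0.54633759 0.08864236 0.1355    ]
[255. 370.] [588. 139.]
[143. 123.] [132. 178.]
```

View pics/z5.png

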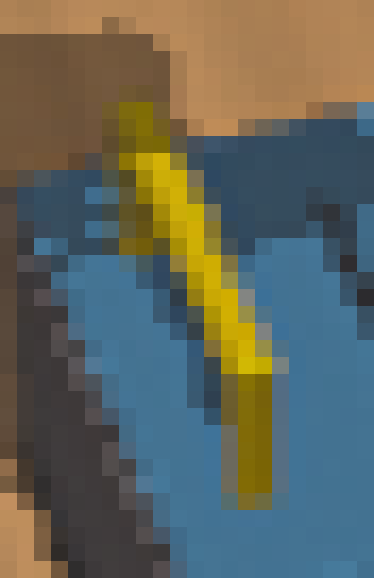

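View pics/z6.png

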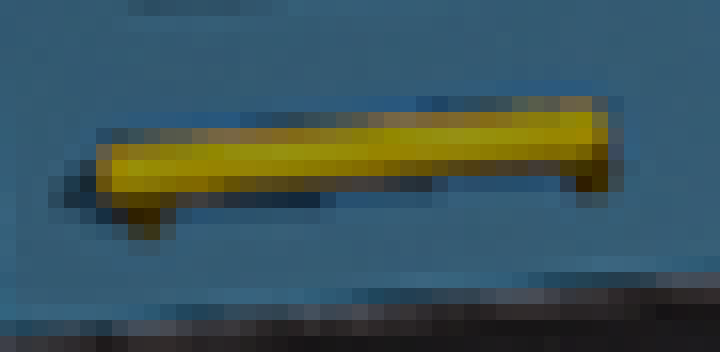

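```bash
cat > lid.py <<'E'
from h import *
YAW=3.6; M=R.from_euler('z',YAW,degrees=True)
BACK=.014
def pose(hinge,th,k):
    bar=hinge+M.apply(R.from_euler('y',th).apply([-.155,0,.045]))
    o=M*R.from_euler('y',k*th)*R.from_quat([1,0,0,0])
    return bar+o.apply([0,0,BACK]),o.as_quat()
E
python3 - <<'E'
from lid import *
h=np.array([.5463,.089,.1355]); hinge=h-M.apply([-.155,0,.045]); print(hinge)
for k in(0,.3,.5):
    for d in(0,25,50): 
        p,o=pose(hinge,np.radians(d),k); r=manip.solve_ik(p,o); print(k,d,p.round(3),None if r is None else r.round(2))
q=down(YAW)
manip.move_pose(h+[0,0,.08],q)
manip.servo_line(h+[0,0,-BACK],ori=q,vel=.1); st('down')
snap('h'); crop('side','h',220,110,110,110,6)
E
```

```text
[0.70099414 0.09873253 0.0905    ]
0 0 [0.546 0.089 0.122] [-0.66  0.48  0.57  1.91 -0.34  0.84  0.15]
0 25 [0.58  0.091 0.183] [-0.67  0.46  0.61  1.78 -0.31  0.99  0.12]
0 50 [0.636 0.095 0.224] [-0.64  0.52  0.64  1.6  -0.34  1.13  0.14]
0.3 0 [0.546 0.089 0.122] [-0.66  0.48  0.57  1.91 -0.34  0.84  0.15]
0.3 25 [0.578 0.091 0.183] [-0.65  0.55  0.64  1.67 -0.34  1.17  0.16]
0.3 50 [0.632 0.094 0.225] [-0.59  0.72  0.7   1.35 -0.42  1.49  0.19]
0.5 0 [0.546 0.089 0.122] [-0.66  0.48  0.57  1.91 -0.34  0.84  0.15]
0.5 25 [0.577 0.091 0.183] [-0.63  0.62  0.66  1.59 -0.37  1.29  0.18]
0.5 50 [0.63  0.094 0.225] [-0.55  0.86  0.74  1.18 -0.47  1.73  0.22]
down t 21.36 p [0.5469 0.0891 0.1222] F [-0.2 -0.2 -0.2] gap 0.0919
```

View pics/side_h_c.png

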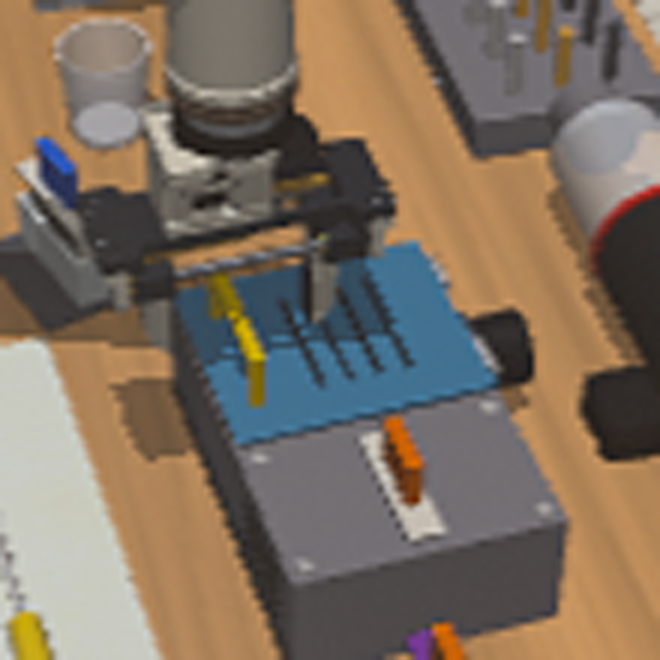

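The open fingers sit on either side of the yellow bar, and the spare is well clear. I'll close on the bar now.

```bash
python3 - <<'E'
from lid import *
effector.close(f_grip=35); manip.sleep(.3); st('closed')
for _ in range(4): print(manip.current_force().round(1)); manip.sleep(.05)
E
```

```text
closed t 22.99 p [0.5456 0.089  0.1213] F [-4.2 -0.3  1.9] gap 0.0105
[-4.2 -0.3  1.9]
[-4.9 -0.1  1.7]
[-5.5 -0.5  1.6]
[-5.5 -0.   1.9]
```

```bash
python3 - <<'E'
from lid import *
h=np.array([.5453,.089,.1355]); hinge=h-M.apply([-.155,0,.045])
for d in np.arange(2,25.1,2.3):
    p,o=pose(hinge,np.radians(d),.35); manip.servo_line(p,ori=o,vel=.06)
    F=manip.current_force(); print(round(d,1),round(manip.current_clock(),2),(np.array(manip.current_tool_pos())-p).round(4),F.round(1),M.inv().apply(F).round(1),round(manip.current_finger_gap(),4))
    if np.linalg.norm(F)>25: break
snap('m'); crop('side','m',220,110,110,110,6)
E
```

```text
2.0 23.44 [ 0.0003 -0.0001 -0.0001] [-1.5 -0.6 -2. ] [-1.5 -0.5 -2. ] 0.011
4.3 23.7 [ 0.0002 -0.     -0.0003] [-1.5 -0.3 -3.8] [-1.5 -0.2 -3.8] 0.0109
6.6 23.96 [ 0.0001 -0.0001 -0.0002] [-1.  -0.5 -3.3] [-1.  -0.5 -3.3] 0.011
8.9 24.22 [-0.     -0.0001 -0.0002] [-1.4 -0.9 -2.3] [-1.4 -0.8 -2.3] 0.0106
11.2 24.48 [-0.0001 -0.0001 -0.0002] [-1.5  0.3 -2.4] [-1.4  0.4 -2.4] 0.0106
13.5 24.73 [-0.0003 -0.0001 -0.0002] [-2.4 -0.9 -2.7] [-2.4 -0.7 -2.7] 0.011
15.8 24.99 [-0.0004 -0.0001 -0.0002] [-2.8 -0.1 -1.6] [-2.8  0.1 -1.6] 0.0108
18.1 25.25 [-0.0005 -0.0001 -0.0002] [-3.8 -1.3 -0.2] [-3.9 -1.1 -0.2] 0.0107
20.4 25.51 [-0.0006 -0.0001 -0.0001] [-5.4 -0.6 -0.8] [-5.5 -0.3 -0.8] 0.0108
22.7 25.77 [-0.0007 -0.0001  0.    ] [-6.5 -0.7  0.9] [-6.5 -0.3  0.9] 0.0111
25.0 26.02 [-0.0007 -0.0001  0.0002] [-6.4 -1.4  1.4] [-6.5 -0.9  1.4] 0.0107
```

View pics/side_m_c.png

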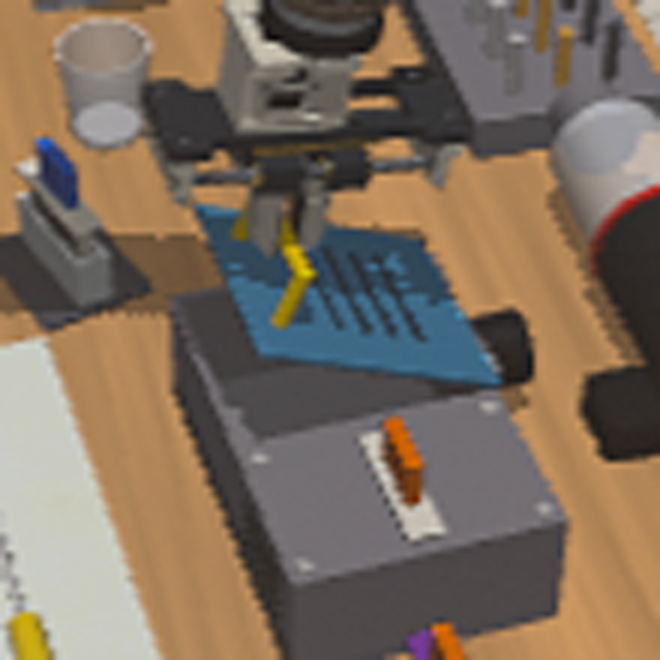

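The lid is following cleanly at about 25° with small forces. I'll continue to 50°.

```bash
python3 - <<'E'
from lid import *
h=np.array([.5453,.089,.1355]); hinge=h-M.apply([-.155,0,.045])
for d in np.linspace(27.5,50.3,10):
    p,o=pose(hinge,np.radians(d),.35); manip.servo_line(p,ori=o,vel=.06)
    F=manip.current_force(); print(round(d,1),round(manip.current_clock(),2),(np.array(manip.current_tool_pos())-p).round(4),F.round(1),round(manip.current_finger_gap(),4))
    if np.linalg.norm(F)>25: break
manip.sleep(.5); st()
o=R.from_quat(manip.current_tcp_rot()); bar=np.array(manip.current_tool_pos())-o.apply([0,0,BACK])
v=M.inv().apply(bar-hinge); print('angle',np.degrees(np.arctan2(v[2],-v[0])-np.arctan2(.045,.155)),'r',np.hypot(v[0],v[2]))
snap('e'); crop('side','e',220,110,110,110,6);crop('top','e',150,110,160,100,5)
E
```

```text
27.5 26.39 [-0.0009 -0.0001  0.0003] [-7.8 -1.5  2.6] 0.0108
30.0 26.66 [-0.0009 -0.0001  0.0006] [-8.2 -1.7  4.2] 0.0108
32.6 26.93 [-0.001  -0.0001  0.0007] [-7.9 -1.2  4.2] 0.0109
35.1 27.19 [-0.001  -0.0001  0.0008] [-8.2 -0.8  6.9] 0.011
37.6 27.46 [-0.0009 -0.0001  0.0012] [-9.6 -1.3  7.1] 0.0111
40.2 27.73 [-0.0009 -0.0001  0.0014] [-10.   -1.1   8.2] 0.0108
42.7 27.99 [-0.0007 -0.      0.0018] [-10.   -0.1   9. ] 0.0108
45.2 28.26 [-0.0006 -0.0001  0.002 ] [-9.3 -1.8 10.2] 0.0109
47.8 28.52 [-0.0004 -0.      0.0023] [-9.6 -1.  10.5] 0.0109
50.3 28.79 [-0.0003  0.      0.0025] [-8.5 -1.4 10.6] 0.011
 t 29.29 p [0.631  0.0944 0.2276] F [-9.2 -1.1 10.5] gap 0.0108
angle 50.4777097217404 r 0.16382364285481776
```

View pics/side_e_c.png

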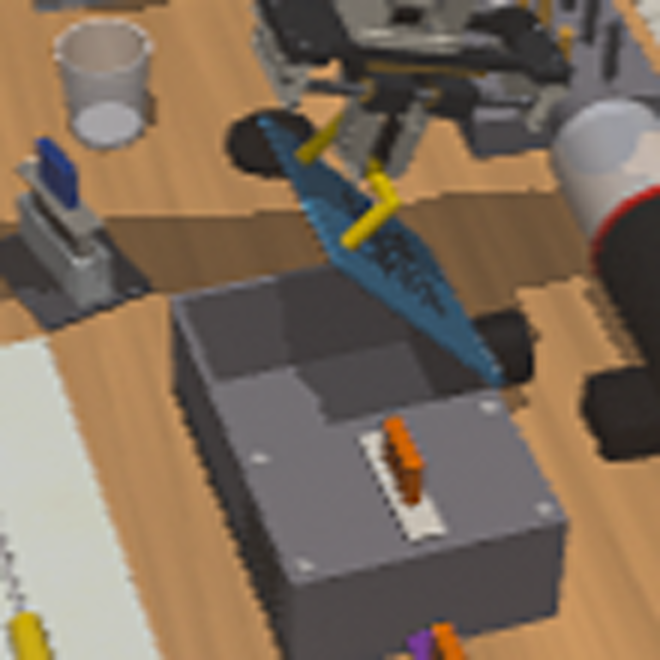

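View pics/side_e.png

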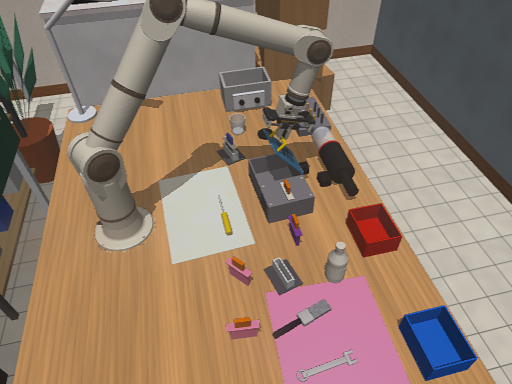

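View pics/top_e.png

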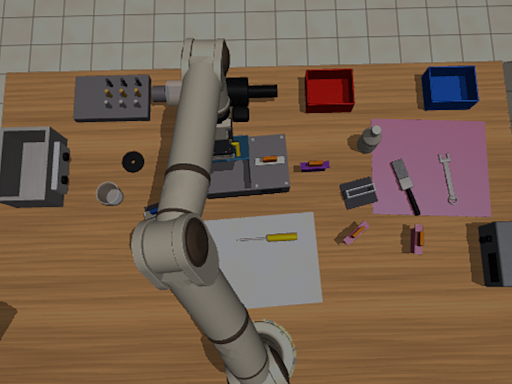

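```bash
python3 - <<'E'
from lid import *
def ang(tag,corner,rear):
    h=np.array([.5453,.089,.1355]); hinge=h-M.apply([-.155,0,.045]); n=M.apply([0,1,0])
    out=[]
    for c in(corner,rear):
        u,v=np.array(c)/6-.5+[220,110]; e,d=ray('side',u,v); P0=hinge+M.apply([0,-.0775,0])
        x=e+d*((P0-e)@n)/(d@n); out.append(M.inv().apply(x-hinge))
    a,b=out; print(tag,a.round(4),b.round(4)); w=a-b; print('edge angle',np.degrees(np.arctan2(w[2],-w[0])),'len',np.hypot(w[0],w[2]), 'from hinge',np.degrees(np.arctan2(a[2],-a[0])))
ang('e',(340,262),(498,382)); 
o=R.from_quat(manip.current_tcp_rot()).as_quat()
p=np.array([.631,.0944,.2276])
manip.servo_line(p+[0.0003,0,-.0003],ori=o,vel=.02); manip.sleep(.4); st()
bar=np.array(manip.current_tool_pos())-R.from_quat(manip.current_tcp_rot()).apply([0,0,BACK]); print('bar',bar)
snap('f'); im=cv2.imread('pics/side_f.png'); cv2.imwrite('pics/z7.png',cv2.resize(im[120:180,258:312],None,fx=10,fy=10,interpolation=cv2.INTER_NEAREST))
E
```

```text
e [-0.111  -0.0775  0.1394] [-0.0011 -0.0775  0.0095]
edge angle 49.76860423194226 len 0.17017976013564598 from hinge 51.48431462932324
 t 30.05 p [0.6313 0.0944 0.2279] F [-6.3 -1.1  4.3] gap 0.0108
bar [0.63554277 0.09468416 0.24124412]
```

View pics/z7.png

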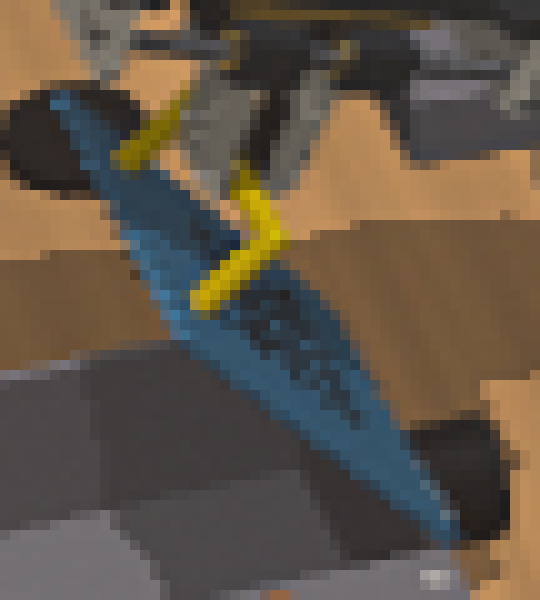

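The lid edge seen in the side view measures 49.8° to 51.5°, and the arm's own position gives 50.5°. The bar is still held, the cassette is still flush and the spare is in its stand. Handing in.

```bash
python3 - <<'E'
from lid import *
st('final'); print(manip.hand_in())
E
```

```text
final t 30.15 p [0.6313 0.0944 0.2279] F [-5.7 -0.7  5.1] gap 0.0107
the job is handed in; nothing more can be done
None
```

The orange-tabbed cassette is fully home in the housing slot and released, and I handed in holding the lid open at about 50° by its yellow handle. It took 30 s of the 61 s allowed.

- **Cassette:** the flange met the housing at the predicted height (TCP z 0.102 m), pressed with about 12 N. The pictures after release and at the end show it flush.
- **Lid angle:** the arm's position gave 50.5° and the side picture 49.8° to 51.5°.
- **Handle grip:** the grip held, with a finger gap of 10.7 mm on the 12 mm bar.
- **Disagreement:** about 14 N built up along the lid's radius on the way up, so my hinge estimate was probably a couple of mm off. I moved the target to ease it, and the final reading was about 8 N.
- **Rest of the bench:** by eye in the last pictures, the spare, the look-alikes and the other objects had not moved. The arm hid the spare's stand in the top view, so that one was checked in the side view only.

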